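Load a brake pad under the spring hold-down flap

ROBOT

A 7-joint arm with a two-finger parallel gripper is mounted at the origin on the work surface. World frame = base frame: x ahead of the robot, y to its left, z up, the work surface at z = 0. Lengths are in mm, angles in rad, forces in N, time in s.
With the tool pointing down it reaches from about 425 to 950 mm from the base axis. Payload 16.7 kg.
Tool frame: the origin (TCP) lies at the very end of the fingers, on their centre line; the grasp point (between the pads) lies 19 mm behind it (bot.grip_depth is the distance from the TCP to the grasp point, in mm); z points along the fingers, y is the direction in which the jaws open and shut (so a half turn about z gives the same grasp; the last joint's range is limited). The gripper opens to 94 mm and grips with 3 to 60 N. Pads are 16 mm wide; open, the fingers measure 119 mm over their backs; the gripper's body (75 mm by 177 mm) begins 78 mm behind the grasp point.
Start: joints at [1.036, 0.426, 0.074, 1.606, -0.034, 1.111, -0.067], TCP at [253.969, -625.359, 205.467] pointing down, gripper open.
Joint ranges: [-2.85, 2.85], [-0.5, 2.14], [-1.23, 1.37], [0.21, 2.46], [-1.02, 4.16], [0.16, 2.05], [-2.73, 2.73]. Speed limits (rad/s): [1.89, 1.89, 2.39, 2.39, 3.01, 3.01, 3.01].

INTERFACE

Orientations are given as a unit quaternion [w, x, y, z].
In Python, from bench import readout, cams, bot, nets gives the robot as it stands.
- The arm moves only by the tool servo_tool, never from a script. Its argument "commands" is a list of rows, each a list of 5 numbers: the shift along the world's x, y, z in cm, then the turn about the world's z in rad, then the closure in counts, from 0 (fully open) to 255 (shut). In form: [[dx, dy, dz, roll, hand], ...]. A call has 1 to 12 rows; each row is the pose to reach, as a shift and turn from the pose commanded when the call began; what a row does not reach only later rows make up. A row lasts 1/10 s, in which the tool goes at most 50 mm and 8.59 degrees, less where a joint would pass 70% of its speed; a pose out of reach is approached as far as the arm can. A call with a gripper value outside its range is refused whole. The fingers move at their own pace and stop on an object; "force" is the grip in N (left out, the last holds). Time passes only in rows, so rows that repeat a pose let the fingers close. It gives the time, the measured TCP pose, the force and the opening at its end, in the units of the state.
- readout.get_state(): the state, without advancing time (a new reading comes with each control period).
- cams.snapshot(name): name is "scene" or "top" or "wrist"; returns a dict with "color" (480x640x3 uint8, red, green, blue), "z_map" (480x640 float32, mm along the optical axis (not along the pixel's ray), 0 where there is no reading), "camera_matrix" (3x3 intrinsics, pixels), "dist_coeffs" ([k1, k2, p1, p2, k3] as OpenCV has them; the pictures are not rectified), "eye" and "orientation" of the camera in the world. Camera axes: x right, y down, z forward; pixel columns grow to the right and rows downward; lengths in mm; the calibration is good to about 2 mm. A picture is of the moment at which its call begins.
- bot.finish_job(): hands the job in, once; it reports no verdict.
Trained networks look in a picture, given as the dict that the camera call returned (one of the last four; its "shot" number tells which), for a name from the list of things; names that differ only in an ending like _2 or _b are one class to them, and where a whole thing is asked for, a point or a joint stands for the part that bears it (a point fixed in the world has none). Each returns a list of dicts, best first, with "p" (0 to 1); they miss things now and then, are a little off and sometimes report something else, mostly with a low value. They report only what shows in the picture. A call takes as long as a camera call. They do not tell look-alikes from the thing itself.
- nets.recognise(target, picture): "extent" ([centre column, centre row, width, height] in pixels, round what is visible of it).
- nets.trace(target, picture): "mask" (480x640 bool, what is visible of it) and "extent" ([centre column, centre row, width, height] in pixels, round what is visible of it).
The state is a dict: "clock": time; "joints": joint angles; "dq": joint speeds; "tau": joint torques, N m; "tool_pos": TCP position; "ee_rot": TCP orientation; "contact_force": force on the tool from outside, world axes, zero at the start; "ft_torque": the same for the moment, N m; "width": finger opening in mm.
Only numpy, scipy, OpenCV 4.12 (cv2) and the standard library are available. Lean on these libraries where they do the work, as an engineer would, in place of code of your own. Each camera call takes 0.05 s, during which the arm holds its last target. There are 200 camera calls.

TASK

Clamp the brake pad in the filing fixture: with one fingertip press the long bar beside the bed down to open the spring flap, and keep holding it open while the other fingertip pushes the pad along the bed under the flap until it is home against the stop pins; then let the bar come up so that the flap closes on the pad, and move clear. Only push the pad, never pick it up or shove it against the flap, and leave the other things on the table where they are.

Things in the scene. Friction and masses are not known exactly. Their poses are not given: they have to be found in the camera images.
- fixture: Grey filing fixture for brake pads, fixed to the table. Origin: on the table under the middle of the bed at the flap's front edge, z up. Its +x is the way the pad is pushed in; its +y is the side with hinge rod and press bar. mm below are in this frame. Bed: flat top at z 20, x -175 to 60, y -42 to 46. The hinge rod, dia 10, runs along x at y 40, z 48, x -163 to 49; its end posts are 54 high.
- bed_mouth (a point): Point on the bed's top, in the middle between the rails at the flap's front edge (fixture 0, 0, 20). Two slippery polished guide rails, 9 mm high, stand on the bed: straight and 46 mm apart from x -15 to 46, flaring towards the entry to about 69 mm apart at x -60; no rails before that.
- stop (a point): Point on the bed midway between the two stop pins (14 mm high), at their near side: fixture 46, 0, 20. The pad is home when its front end meets the pins.
- flap (a joint): Hinge angle (rad) of flap and press bar, one rigid steel piece on the hinge rod. 0 = sprung shut, no pad in. Pressing the bar down turns it positive and raises the flap: 0.18 = flap level, just resting on a pad; from 0.28 a pad passes freely; 0.50 = end of travel. Spring torque 0.07 N m at 0 to 0.13 N m at 0.50: about 3 to 5 N on the bar. Let go, it closes.
- bar_mid (a point): Middle of the press bar's top face; moves with it. The bar is a flat strip beside the bed, before the flap: x -165 to -25, 38 mm wide, 4 thick. At joint 0 its top runs from y 63, z 35 (rod side) to y 99, z 46 (outer side); at 0.30 it is level, y 58 to 96, z 29; at 0.50 from y 54, z 26 to y 91, z 18. Polished: a fingertip slides easily along it while holding it down.
- flap_edge (a point): Underside of the flap at its far front corner; moves with the flap. The flap is a steel plate 4 mm thick over x 0 to 44, from the rod across the bed to y -21. Shut, this corner droops to about 9 mm above the bed and bars the way; level, it is 20 mm above the bed; fully open the plate's far side is about 65 mm above the table.
- pad: Brake pad: dark steel backing plate 76 x 42 x 6 mm with two blocks of grey lining on it, 20 high in all, 175 to 340 g, smooth. Lies lining up on the bed, its centre 65 to 95 mm before the flap's front edge, up to 5 mm off the middle line, turned up to 0.12 rad. Origin: centre of its underside; x along its 76 mm length, z up. Home, its centre is at x 8 of the fixture.
- file: Bystander, leave alone: a flat file with a wooden handle, 230 long. Origin at its underside, z up.
- wrench: Bystander, leave alone: a steel wrench. Origin at its underside, z up.
- socket: Bystander, leave alone: an upright steel socket, 26 dia x 38 high. Origin at its underside, z up.
- piston: Bystander, leave alone: an upright aluminium caliper piston (a cup, 48 dia x 45 high). Origin at its underside, z up.
- grease: Bystander, leave alone: a white jar with black lid, 64 dia x 75 high. Origin at its underside, z up.
- mug: Bystander, leave alone: a white mug. Origin at its underside, z up.
- driver: Bystander, leave alone: a screwdriver. Origin at its underside, z up.
Mind the look-alikes: they are no part of the job. There is more than one size of the pad; the job needs the largest.

How it is judged:
By the outcome, as a careful person would: the job done as asked, in the order asked, and still so for the second after the job is handed in, with the robot touching nothing.
It also fails if it takes over 45 s, if anything falls off the work surface, if the arm or the gripper's body presses on something with over 40 N, if the wrist force passes 120 N, or if a joint passes its speed limit or range.

## Working session

There is one attempt and no reset: what is moved stays moved. The work goes in short steps, Python scripts to look and compute and a tool call to move; the robot and the scene stay as the last step left them, time stands still between calls to the robot, and variables do not carry over. Pictures are saved under pics/ and viewed, about 8 in all and at most 12, crops included, and the job is handed in when it is done.

Besides the shell and the picture viewer there is one more tool, called in YAML: its name, and indented under it one key for each argument. servo_tool: Moves the arm, as the interface text tells. Its arguments: {"type":"object","properties":{"commands":{"type":"array"},"force":{"type":"number"}},"required":["commands"]}

```bash
mkdir -p pics; ls; cat > h.py <<'E'
import numpy as np,cv2
from scipy.spatial.transform import Rotation as R
from bench import readout,cams,bot,nets
def pose(s):
    q=s["orientation"]; M=np.array(q)
    Rm=M if M.shape==(3,3) else R.from_quat([q[1],q[2],q[3],q[0]]).as_matrix()
    return Rm,np.array(s["eye"])
def cloud(s,mask=None):
    z=s["z_map"]; v,u=np.nonzero((z>0) if mask is None else (z>0)&mask)
    return px2w(s,np.c_[u,v].astype(float),z[v,u]),u,v
def px2w(s,uv,z):
    n=cv2.undistortPoints(np.asarray(uv,float).reshape(-1,1,2),s["camera_matrix"],np.array(s["dist_coeffs"])).reshape(-1,2)
    Rm,e=pose(s); z=np.asarray(z)
    return (np.c_[n,np.ones(len(n))]*z[:,None])@Rm.T+e
def save(n,img): cv2.imwrite(f"pics/{n}.png",cv2.cvtColor(img,cv2.COLOR_RGB2BGR))
E
python3 - <<'E'
from h import *
print(readout.get_state())
for n in("scene","top"):
    s=cams.snapshot(n); save(n+"1",s["color"]); print(n,s["eye"],s["orientation"],s["camera_matrix"])
    for t in("fixture","pad","flap","bar_mid"):
        for d in nets.trace(t,s)[:4]:
            P,_,_=cloud(s,d["mask"]); print(t,round(d["p"],2),np.round(d["extent"]),np.round(np.median(P,0)) if len(P) else None,len(P))
E
```

```text
pics
{'clock': 0.0, 'joints': array([ 1.03548554,  0.4266952 ,  0.07382176,  1.60658643, -0.03411742,
        1.11081434, -0.06709505]), 'dq': array([-7.33436668e-04,  9.15891345e-04,  1.01808302e-03, -6.68798505e-04,
        1.12659475e-03, -2.89345470e-05,  6.19043529e-04]), 'tau': array([ 1.78572041e-04, -9.35839248e+01,  3.66735086e+00, -4.54207706e+01,
       -4.86810529e-02,  2.00012466e-02,  8.37247285e-05]), 'tool_pos': array([ 253.84136228, -624.9844864 ,  204.80837729]), 'ee_rot': array([-6.04406105e-04,  9.81451891e-01,  1.91707586e-01, -1.49395066e-04]), 'contact_force': array([ 1.25406183, -0.37177342, -0.3771773 ]), 'ft_torque': array([-0.03881015, -0.02564489,  0.06086511]), 'width': 94.04260561079118}
scene [1803.40161752  234.15956272 1095.14387075] [-0.26968298  0.56409172  0.70600355 -0.3326118 ] [[543.01082699   0.         315.60343607]
 [  0.         543.01082699 239.91742312]
 [  0.           0.           1.        ]]
fixture 0.93 [373. 257.  69.  54.] [588. 151.  22.] 2135
pad 0.77 [370. 247.  23.  26.] [536. 126.  38.] 326
pad 0.6 [357. 218.  14.  14.] [368.  65.  11.] 158
pad 0.49 [415. 231.   8.  14.] [402. 253.  14.] 92
flap 0.97 [377. 252.  58.  41.] [569. 180.  42.] 705
bar_mid 0.62 [377. 254.  61.  43.] [572. 178.  42.] 754
top [ 381.40131116  -36.8420669  1441.74472728] [ 0.05186848 -0.69561564  0.71496311 -0.04750045] [[564.59911566   0.         313.41332569]
 [  0.         564.59911566 241.88563149]
 [  0.           0.           1.        ]]
fixture 0.58 [246. 253.  75. 101.] [561. 143.  23.] 4296
pad 0.6 [281. 331.  21.  24.] [363.  62.  13.] 246
pad 0.56 [204. 318.  12.  25.] [394. 250.  13.] 229
flap 0.84 [243. 251.  64.  83.] [563. 184.  41.] 1631
bar_mid 0.72 [300. 252.  17.  85.] [564.   6.  10.] 641
bar_mid 0.61 [241. 250.  63.  80.] [567. 181.  41.] 1737
```

```bash
python3 - <<'E'
from h import *
a=cv2.cvtColor(cv2.imread("pics/top1.png"),cv2.COLOR_BGR2RGB)[170:370,150:350]
b=cv2.cvtColor(cv2.imread("pics/scene1.png"),cv2.COLOR_BGR2RGB)[180:310,300:450]
save("c1",np.hstack([cv2.resize(a,(400,400),interpolation=cv2.INTER_CUBIC),cv2.resize(b,(400,400*130//150),interpolation=cv2.INTER_CUBIC)[:346].repeat(1,0) if 0 else cv2.resize(b,(400,400),interpolation=cv2.INTER_CUBIC)]))
E
```

```text
(no output)
```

View pics/c1.png

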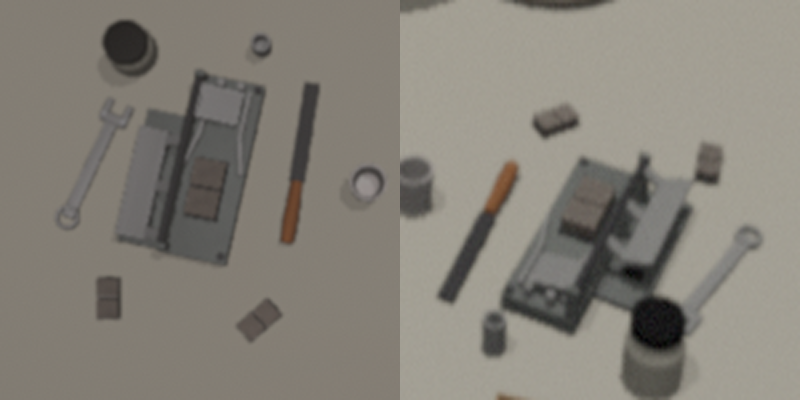

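View pics/top1.png

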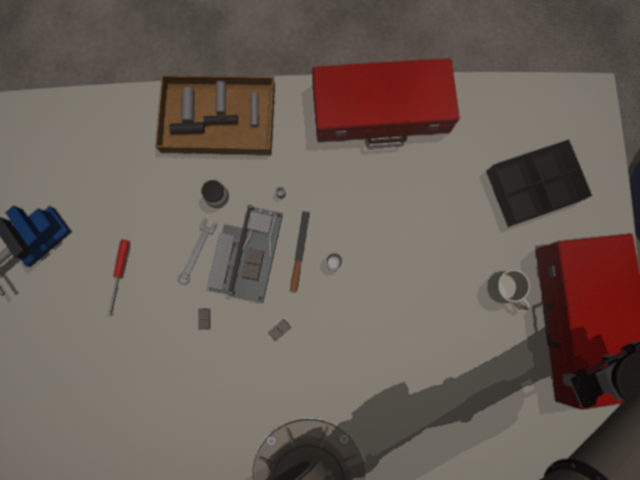

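The top view (up = world +x, left = +y) shows the fixture at about (246,253) px. The press bar is on its left and the pad is on the bed at (253,264). The two smaller pads at (204,318) and (280,330) are look-alikes. Next I'll move over the fixture and use the wrist camera.

servo_tool:
  commands:
    - [5, 12, 18, -0.1, 0]
    - [15, 37, 18, -0.3, 65]
    - [15, 37, 18, -0.58, 65]
    - [15, 37, 18, -0.58, 65]
    - [15, 37, 18, -0.58, 65]
    - [15, 37, 18, -0.58, 65]
    - [15, 37, 18, -0.58, 65]
    - [25, 62, 18, -0.58, 65]
    - [25, 62, 18, -0.58, 65]
    - [28, 74, 18, -0.58, 65]
    - [28, 74, 18, -0.58, 65]
    - [28, 74, 18, -0.58, 65]

```text
clock: 1.7
tool_pos: [455.5, -107.2, 370.2]
ee_rot: [0.0, 0.995, -0.097, 0.0]
contact_force: [0.6, 0.5, 0.7]
width: 70.0
```

servo_tool:
  commands:
    - [0, 0, 0, 0, 65]
    - [0, 0, 0, 0, 65]
    - [0, 0, 0, 0, 65]

```text
clock: 2.0
tool_pos: [455.0, -110.2, 369.6]
ee_rot: [0.0, 0.995, -0.098, -0.0]
contact_force: [0.2, -0.5, 0.3]
width: 70.1
```

```bash
python3 - <<'E'
from h import *
print(readout.get_state())
s=cams.snapshot("wrist"); save("w1",s["color"]); print(s["eye"],s["orientation"]); np.save("w1.npy",s,allow_pickle=True)
for t in("fixture","pad","flap","bar_mid"):
    for d in nets.trace(t,s)[:4]:
        P,_,_=cloud(s,d["mask"]); print(t,round(d["p"],2),np.round(d["extent"]),np.round(np.median(P,0)) if len(P) else None,len(P))
E
```

```text
{'clock': 2.0, 'joints': array([ 0.36333879, -0.02078453, -0.25648012,  1.80227293, -0.00515947,
        1.35950374, -1.65840181]), 'dq': array([ 0.01233476,  0.00143631,  0.00681329, -0.00041327,  0.00040158,
       -0.00044581, -0.0015804 ]), 'tau': array([-1.52084425e+00, -4.71723676e+01, -1.06843807e+00, -4.99187994e+01,
       -8.70918715e-02, -8.60072044e-02, -3.65712668e-02]), 'tool_pos': array([ 455.01830184, -110.21990259,  369.59694957]), 'ee_rot': array([ 1.13391072e-04,  9.95221402e-01, -9.76439778e-02, -3.92588773e-05]), 'contact_force': array([ 0.21175392, -0.54225932,  0.33061937]), 'ft_torque': array([ 0.03368168,  0.04498927, -0.03643122]), 'width': 70.10856523511866}
[ 518.61204208 -122.57368194  549.30656605] [-0.07256069 -0.63070885  0.76774435  0.08665976]
fixture 0.79 [108. 155. 126. 192.] [572. 136.  22.] 17284
pad 0.81 [ 82. 287.  30.  37.] [396. 250.  13.] 891
pad 0.76 [132. 181.  37.  60.] [531. 121.  40.] 2117
pad 0.52 [210. 279.  32.  36.] [376.  62.  14.] 339
pad 0.37 [608. 143.  64.  71.] [ 458. -478.   52.] 3389
flap 0.93 [ 94. 156.  94. 175.] [575. 179.  41.] 7141
flap 0.71 [147.  21.  33.  31.] [714.  51.  28.] 627
bar_mid 0.95 [ 93. 154. 102. 169.] [576. 179.  41.] 7408
```

View pics/w1.png

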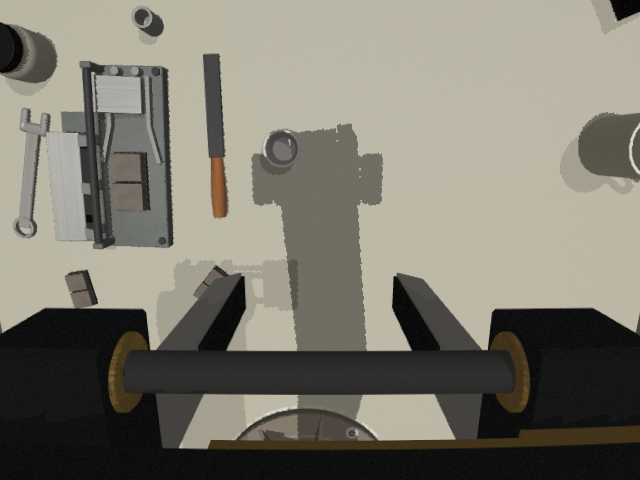

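Wrist view: the fixture is at columns 60–172, rows 62–248, with the flap at (120,95) and the pad at (130,181). I'll move left to center it, since it is free of occlusion there.

servo_tool:
  commands:
    - [0, 4, 0, 0, 65]
    - [-1, 25, -5, 0, 65]
    - [-1, 25, -5, 0, 65]
    - [-1, 25, -5, 0, 65]
    - [-1, 25, -5, 0, 65]
    - [-1, 25, -5, 0, 65]
    - [-1, 25, -5, 0, 65]
    - [-1, 25, -5, 0, 65]
    - [-1, 25, -5, 0, 65]
    - [-1, 25, -5, 0, 65]
    - [-1, 25, -5, 0, 65]

```text
clock: 3.35
tool_pos: [445.6, 140.1, 319.9]
ee_rot: [-0.0, 0.995, -0.098, 0.0]
contact_force: [0.8, -0.7, 0.2]
width: 70.0
```

```bash
python3 - <<'E'
from h import *
s=cams.snapshot("wrist"); save("w2",s["color"]); print(s["eye"])
st=readout.get_state(); print(st["tool_pos"],st["dq"].max())
import pickle; pickle.dump(s,open("w2.pkl","wb"))
P,u,v=cloud(s)
# bed points: height ~20
m=(abs(P[:,2]-20)<4)&(P[:,0]>400)&(v<300)
print(np.round(np.histogram(P[(P[:,0]>400)&(v<290)][:,2],bins=np.arange(-6,66,4))[0]))
im=np.zeros((480,640),np.uint8); im[v[m],u[m]]=1
n,l,stt,c=cv2.connectedComponentsWithStats(im); print(stt[np.argsort(-stt[:,4])[:4]])
for t in("pad","flap","bar_mid"):
    for d in nets.trace(t,s)[:3]:
        Q,_,_=cloud(s,d["mask"]); print(t,round(d["p"],2),np.round(d["extent"]),np.round(np.median(Q,0)),len(Q))
E
```

```text
[509.07457178 127.62399286 499.59316977]
[445.52848189 140.20743419 319.82316347] 0.003677181309214708
[  1058 109031   9445   6121   1320   1286   9193   1810    905    585
   2061   5097   2669    903   1595    260      0]
[[     0      0    640    480 296371]
 [   285      0     77    211   8208]
 [    21    130     29     85    915]
 [   402    107     17     69    819]]
pad 0.7 [319. 132.  42.  67.] [531. 125.  40.] 2422
pad 0.6 [391. 255.  44.  44.] [367.  63.  14.] 981
flap 0.72 [285. 102. 115. 205.] [573. 179.  42.] 9146
flap 0.63 [296. 106. 133. 211.] [569. 144.  22.] 21090
bar_mid 0.59 [282. 101. 114. 198.] [574. 179.  42.] 9027
```

View pics/w2.png

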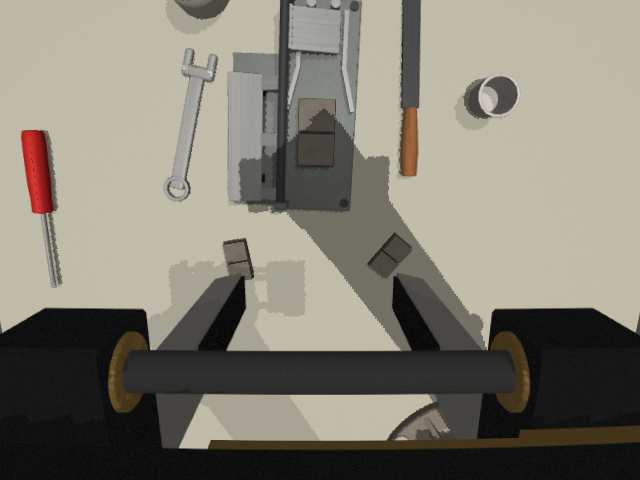

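The wrist view now shows the bar at (245,137) px, the rod at x≈283, the pad at (317,132), the flap plate at (314,30) and the stop pins at row 2. I'll fit the fixture frame to it.

```bash
cat > fit.py <<'E'
from h import *
import pickle
from scipy.optimize import least_squares
s=pickle.load(open("w2.pkl","rb"))
P,u,v=cloud(s); k=(v<225)&(u>200)&(u<375); P=P[k]
psi=-0.2
# bed+everything outline above z 14, seen: right edge y=-42, near edge x=-175
def loc(p,th): 
    c,n=np.cos(th[2]),np.sin(th[2]); d=p[:,:2]-th[:2]; return np.c_[d[:,0]*c+d[:,1]*n,-d[:,0]*n+d[:,1]*c]
th=np.array([625.,110.,-0.2])
# rod by height 50..54 top line
for it in range(6):
    L=loc(P,th)
    bed=abs(P[:,2]-20)<4
    # right edge: per x-bin min y of bed ; near edge: per y-bin min x
    Rr=[np.percentile(L[bed&(abs(L[:,0]-x)<2)&(abs(L[:,1]+42)<14),1],2) for x in range(-165,20,5)]
    xr=np.arange(-165,20,5); a=np.polyfit(xr,Rr,1)
    yn=np.arange(-36,30,5); Nn=[np.percentile(L[bed&(abs(L[:,1]-y)<2.5)&(abs(L[:,0]+175)<15),0],2) for y in yn]
    rod=(P[:,2]>47)&(P[:,2]<56)&(abs(L[:,1]-40)<12)&(L[:,0]>-155)&(L[:,0]<20)
    xs=np.arange(-150,15,5); ry=[np.median(L[rod&(abs(L[:,0]-x)<2.5),1]) for x in xs]
    b=np.polyfit(xs,ry,1)
    dpsi=(a[0]+b[0])/2; dy=((a[1]+42)+(b[1]-40))/2; dx=np.median(Nn)+175
    c,n=np.cos(th[2]),np.sin(th[2])
    th=th+np.array([c*dx-n*dy,n*dx+c*dy,dpsi])
print("th",th,"edge",a,"rod",b,"near",np.round(Nn,1))
np.save("th.npy",th)
L=loc(P,th)
print("bed z",np.median(P[(abs(L[:,0]+150)<15)&(abs(L[:,1])<20),2]))
pl=(abs(P[:,2]-38)<5)&(L[:,0]<-5)&(abs(L[:,1])<32)&(L[:,0]>-140)
r=cv2.minAreaRect(L[pl].astype(np.float32)); print("lining",r,"z",np.median(P[pl,2]))
# flap edge
fl=(abs(L[:,1]-5)<15)&(L[:,0]>-12)&(P[:,2]>32); print("flap front x",np.percentile(L[fl,0],1), "z",[np.round(np.median(P[fl&(abs(L[:,1]-y)<3),2]),1) for y in(-8,0,8,16)])
for lo,hi in((60,70),(70,80),(80,90),(90,100)):
    q=(L[:,1]>lo)&(L[:,1]<hi)&(L[:,0]>-150)&(L[:,0]<-40)&(P[:,2]>28); print(lo,q.sum(),np.median(P[q,2]))
bq=(P[:,2]>30)&(L[:,1]>60)&(L[:,1]<105); print("bar x",np.percentile(L[bq,0],[0.5,99.5]),"y",np.percentile(L[bq,1],[.5,99.5]))
# backing plate at z 26
q=(abs(P[:,2]-26)<3)&(abs(L[:,1])<26)&(L[:,0]>-140)&(L[:,0]<-20); print("plate",q.sum(),np.percentile(L[q],[1,99],axis=0))
E
python3 fit.py
```

```text
th [ 6.14068719e+02  1.02912879e+02 -2.41394828e-01] edge [ 4.26223141e-04 -4.16668115e+01] rod [-4.51047467e-04  3.96657712e+01] near [-174.9 -175.4 -175.5 -174.6 -174.8 -174.8 -175.  -175.4 -175.5 -174.6
 -174.8 -175.  -175.  -175.7]
bed z 20.376167692207446
lining ((-86.13117980957031, 2.1810569763183594), (71.81520080566406, 40.16814041137695), 0.8152221441268921) z 40.44303009096984
flap front x -1.2806515050377154 z [np.float64(35.8), np.float64(37.3), np.float64(38.5), np.float64(39.8)]
60 703 36.85571559515569
70 937 39.39243050578722
80 947 42.45903526700533
90 892 45.29133617888982
bar x [-165.50606105  -26.89552765] y [61.00648533 98.93369163]
plate 203 [[-126.21555477  -25.44164439]
 [ -20.72054681   25.74150833]]
```

servo_tool:
  commands:
    - [2, 2, -4, -0.046, 65]
    - [3.9, 3.8, -9, -0.046, 65]
    - [3.9, 3.8, -14, -0.046, 65]
    - [3.9, 3.8, -18, -0.046, 65]
    - [3.9, 3.8, -22, -0.046, 65]
    - [3.9, 3.8, -24, -0.046, 65]
    - [3.9, 3.8, -24, -0.046, 65]
    - [3.9, 3.8, -24, -0.046, 65]

```text
clock: 4.35
tool_pos: [484.6, 179.1, 80.2]
ee_rot: [-0.0, 0.993, -0.12, -0.0]
contact_force: [-0.6, 0.4, 0.8]
width: 70.3
```

```bash
cat > where.py <<'E'
from h import *
th=np.load("th.npy"); t=readout.get_state(); c,n=np.cos(th[2]),np.sin(th[2]); d=t["tool_pos"][:2]-th[:2]
q=t["ee_rot"]; print("clk",t["clock"],"fix xy",np.round([d[0]*c+d[1]*n,-d[0]*n+d[1]*c],1),"z",round(t["tool_pos"][2],1),"yaw err",2*np.arctan2(q[2],q[1])-th[2],"F",np.round(t["contact_force"],1),t["width"])
E
python3 - <<'E'
from h import *
exec(open("where.py").read())
s=cams.snapshot("wrist"); save("w3",s["color"])
E
```

```text
clk 4.35 fix xy [-143.9   43. ] z 80.2 yaw err 0.0012751743790016534 F [-0.6  0.4  0.8] 70.28699156669072
```

View pics/w3.png

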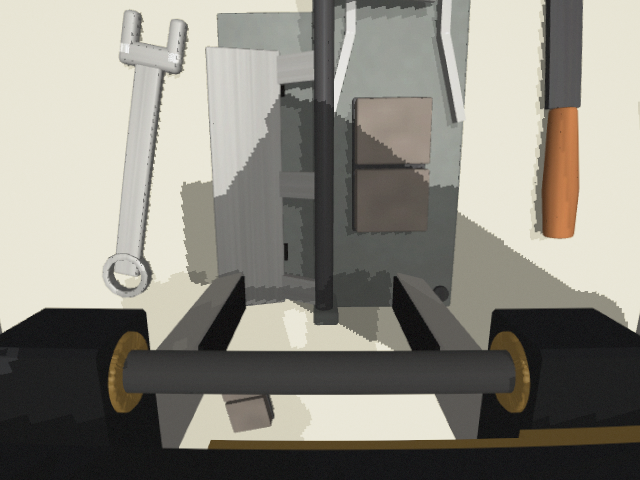

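The fingers straddle the rod: the left tip is over the bar (240,280) and the right tip is behind the pad (400,280). Next I'll press the bar down.

servo_tool:
  commands:
    - [0, -0.1, -2, 0, 65]
    - [0, -0.1, -3.4, 0, 65]
    - [0, -0.1, -4, 0, 65]
    - [0, -0.1, -4.4, 0, 65]
    - [0, -0.1, -4.8, 0, 65]
    - [0, -0.1, -5.2, 0, 65]
    - [0, -0.1, -5.6, 0, 65]
    - [0, -0.1, -5.6, 0, 65]
    - [0, -0.1, -5.6, 0, 65]

```text
clock: 5.3
tool_pos: [484.6, 178.2, 23.8]
ee_rot: [-0.0, 0.993, -0.12, 0.0]
contact_force: [1.9, 1.4, 2.8]
width: 70.1
```

```bash
python3 - <<'E'
from h import *
exec(open("where.py").read())
s=cams.snapshot("wrist"); a=s["color"]
P,u,v=cloud(s); d=P[:,:2]-th[:2]; L=np.c_[d[:,0]*c+d[:,1]*n,-d[:,0]*n+d[:,1]*c]
for lo in(55,62,70,78,86):
    q=(L[:,1]>lo)&(L[:,1]<lo+6)&(L[:,0]>-125)&(L[:,0]<-40); print(lo,q.sum(),np.median(P[q,2]))
save("w4",a)
s=cams.snapshot("scene"); b=cv2.resize(s["color"][180:300,300:450],(600,480),interpolation=cv2.INTER_CUBIC); save("s4",b)
E
```

```text
clk 5.3 fix xy [-143.7   42.2] z 23.8 yaw err 0.0013150262950799296 F [1.9 1.4 2.8] 70.0569102636038
55 5957 28.595050794469728
62 5443 135.15231628378808
70 5432 135.48847588115476
78 9771 142.19383826614205
86 6758 140.1906380396835
```

View pics/w4.png

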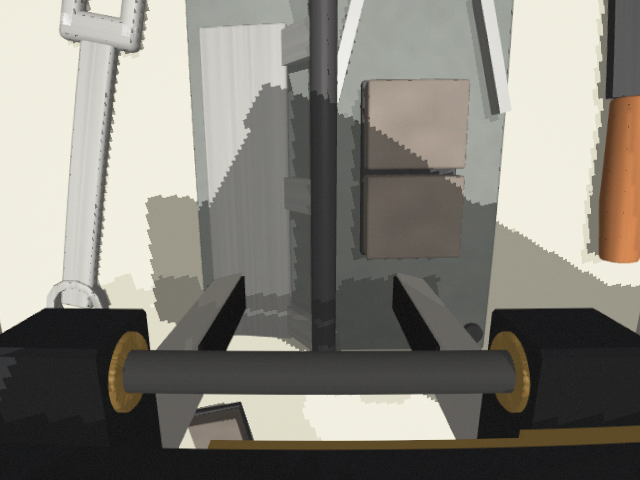

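```bash
python3 - <<'E'
from h import *
exec(open("where.py").read())
s=cams.snapshot("wrist")
P,u,v=cloud(s); d=P[:,:2]-th[:2]; L=np.c_[d[:,0]*c+d[:,1]*n,-d[:,0]*n+d[:,1]*c]
for lo in(55,62,70,78,86):
    q=(L[:,1]>lo)&(L[:,1]<lo+6)&(L[:,0]>-125)&(L[:,0]<-40)&(P[:,2]<60)&(v<260); print(lo,q.sum(),np.median(P[q,2]))
E
```

```text
clk 5.4 fix xy [-143.8   42.1] z 23.9 yaw err 0.0013218592009507923 F [1.4 1.1 2. ] 69.83078350346015
55 3093 26.624134018967112
62 2644 25.847584607252116
70 2598 24.749031011386478
78 2545 23.639339577829276
86 2460 22.511957408350156
```

servo_tool:
  commands:
    - [0.58, -0.14, 0, 0, 65]
    - [1.17, -0.29, 0, 0, 65]
    - [1.55, -0.38, 0, 0, 65]
    - [1.94, -0.48, 0, 0, 65]
    - [2.33, -0.57, 0, 0, 65]
    - [2.72, -0.67, 0, 0, 65]
    - [3.11, -0.77, 0, 0, 65]
    - [3.5, -0.86, 0, 0, 65]
    - [3.88, -0.96, 0, 0, 65]
    - [4.27, -1.05, 0, 0, 65]
    - [4.66, -1.15, 0, 0, 65]
    - [4.66, -1.15, 0, 0, 65]

```text
clock: 6.65
tool_pos: [531.7, 166.1, 23.7]
ee_rot: [-0.0, 0.993, -0.12, 0.0]
contact_force: [1.4, 0.4, 2.6]
width: 69.7
```

```bash
python3 - <<'E'
from h import *
exec(open("where.py").read())
s=cams.snapshot("wrist"); save("w5",s["color"])
E
```

```text
clk 6.65 fix xy [-95.   41.7] z 23.7 yaw err 0.0006606135178319206 F [1.4 0.4 2.6] 69.74621316590947
```

View pics/w5.png

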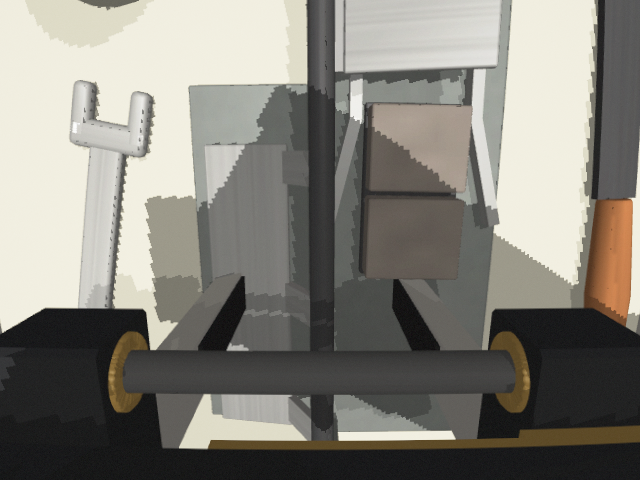

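The pad follows and is entering the flare, with its front at row 103, and the flap is raised. The bar slope of about 0.45 rad was measured just before the push. I'll continue.

servo_tool:
  commands:
    - [0.39, -0.1, 0, 0, 65]
    - [0.78, -0.19, 0, 0, 65]
    - [1.17, -0.29, 0, 0, 65]
    - [1.55, -0.38, 0, 0, 65]
    - [1.94, -0.48, 0, 0, 65]
    - [2.33, -0.57, 0, 0, 65]
    - [2.72, -0.67, 0, 0, 65]
    - [3.11, -0.76, 0, 0, 65]
    - [3.5, -0.86, 0, 0, 65]
    - [3.88, -0.95, 0, 0, 65]
    - [4.27, -1.05, 0, 0, 65]
    - [4.56, -1.12, 0, 0, 65]

```text
clock: 7.9
tool_pos: [576.9, 155.0, 23.6]
ee_rot: [-0.0, 0.993, -0.12, 0.0]
contact_force: [-2.0, 1.1, 2.4]
width: 69.8
```

```bash
python3 - <<'E'
from h import *
exec(open("where.py").read())
s=cams.snapshot("wrist"); save("w6",s["color"])
E
```

```text
clk 7.9 fix xy [-48.5  41.7] z 23.6 yaw err 0.0011000187969437414 F [-2.   1.1  2.4] 69.79100675423088
```

View pics/w6.png

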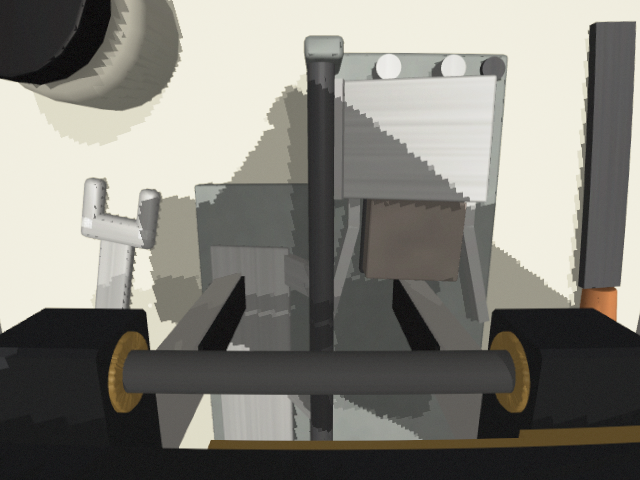

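The pad is under the raised flap, with only its rear block visible at (413,240). About 10 mm remains, so I'll go gently.

servo_tool:
  commands:
    - [0.19, -0.05, 0, 0, 65]
    - [0.39, -0.1, 0, 0, 65]
    - [0.58, -0.14, 0, 0, 65]
    - [0.73, -0.18, 0, 0, 65]
    - [0.83, -0.2, 0, 0, 65]
    - [0.92, -0.23, 0, 0, 65]
    - [0.92, -0.23, 0, 0, 65]

```text
clock: 8.65
tool_pos: [584.9, 152.9, 23.4]
ee_rot: [0.0, 0.993, -0.12, -0.001]
contact_force: [-6.8, 1.4, 5.6]
width: 70.2
```

servo_tool:
  commands:
    - [0.1, -0.02, 0, 0, 65]
    - [0.1, -0.02, 0, 0, 65]

```text
clock: 8.85
tool_pos: [585.2, 152.8, 23.3]
ee_rot: [0.0, 0.993, -0.12, -0.001]
contact_force: [-10.2, 2.3, 7.0]
width: 69.9
```

```bash
python3 where.py
```

```text
clk 8.85 fix xy [-40.   41.6] z 23.3 yaw err 0.0012917503400773633 F [-10.2   2.3   7. ] 69.9448205362894
```

```bash
python3 - <<'E'
from h import *
s=cams.snapshot("wrist")
exec(open("where.py").read()); save("w7",s["color"])
P,u,v=cloud(s); d=P[:,:2]-th[:2]; L=np.c_[d[:,0]*c+d[:,1]*n,-d[:,0]*n+d[:,1]*c]
q=(abs(P[:,2]-40)<2.5)&(L[:,0]<-2)&(L[:,0]>-45)&(abs(L[:,1])<25)
for y in range(-18,20,4):
    k=q&(abs(L[:,1]-y)<2); print(y,k.sum(),np.percentile(L[k,0],[2,50]) if k.any() else 0)
print(np.percentile(L[q,1],[1,99]))
k=(abs(L[:,1])<15)&(L[:,0]>-10)&(P[:,2]>48); print("flap front",np.percentile(L[k,0],1),"top",np.median(P[k,2]))
for x in(38,40,42,44,46,48,50,52):
    k=(abs(L[:,0]-x)<1)&(abs(L[:,1])<22)&(P[:,2]<42)&(P[:,2]>28); print(x,k.sum(),np.percentile(L[k,1],[5,50,95]).round(1) if k.any() else 0,P[k,2].mean())
E
```

```text
clk 8.9 fix xy [-40.   41.6] z 23.3 yaw err 0.001228503333665698 F [-9.5  1.9  7. ] 70.06385969035475
-18 349 [-29.63560186 -15.61718915]
-14 536 [-29.27768294 -16.85150246]
-10 540 [-28.95561079 -16.45392631]
-6 566 [-29.72921986 -16.79897986]
-2 585 [-30.45761081 -17.19590608]
2 588 [-30.38870127 -16.8498548 ]
6 663 [-42.29442456 -18.69848132]
10 558 [-28.58826649 -15.80882   ]
14 555 [-28.15149652 -15.74741962]
18 560 [-28.22186954 -15.76102432]
[-18.1646458   20.91599075]
flap front -9.78249051579533 top 59.084577572715006
38 0 0 nan
40 0 0 nan
42 0 0 nan
44 10 [12.7 14.1 15.4] 33.37638194398392
46 205 [-14.3  10.6  17.3] 33.96063121022007
48 276 [-15.6  -7.2  18.2] 34.05493641331159
50 281 [-16.   -7.2  18.4] 34.213459427147114
52 243 [-15.4  -7.8  17.3] 34.36686486356159<stdin>:11: RuntimeWarning: Mean of empty slice.
  ret = ret.dtype.type(ret / rcount)
```

View pics/w7.png

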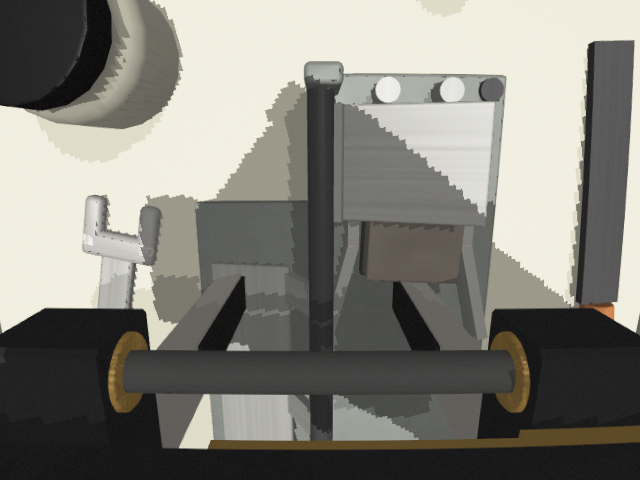

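servo_tool:
  commands:
    - [0.1, -0.02, 0, 0, 65]
    - [0.2, -0.05, 0, 0, 65]
    - [0.3, -0.07, 0, 0, 65]
    - [0.3, -0.07, 0, 0, 65]

```text
clock: 9.3
tool_pos: [586.1, 152.5, 22.9]
ee_rot: [0.001, 0.993, -0.12, -0.003]
contact_force: [-21.3, 4.3, 11.2]
width: 69.7
```

```bash
cat > lin.py <<'E'
from h import *
exec(open("where.py").read())
A=[]
for i in range(3):
    s=cams.snapshot("wrist"); P,u,v=cloud(s); d=P[:,:2]-th[:2]; L=np.c_[d[:,0]*c+d[:,1]*n,-d[:,0]*n+d[:,1]*c]
    q=(abs(P[:,2]-40)<2.5)&(L[:,0]<-2)&(L[:,0]>-36)
    A.append([np.percentile(L[q&(abs(L[:,1]-y)<2),0],3) for y in range(-16,18,4)])
    e=q&(L[:,0]>-25)&(L[:,0]<-10)&(abs(L[:,1])<26)
print(np.round(np.mean(A,0),1))
xs=range(-24,-9,3); print("side y",[np.round(np.percentile(L[q&(abs(L[:,0]-x)<1.5)&(abs(L[:,1])<26),1],[2,98]),1) for x in xs])
E
python3 lin.py
```

```text
clk 9.3 fix xy [-39.   41.5] z 22.9 yaw err 0.0015607724013958213 F [-21.3   4.3  11.2] 69.69845610986555
[-28.9 -28.6 -28.6 -29.2 -29.2 -29.8 -33.1 -27.7 -27.7]
side y [array([-17.5,  20.8]), array([-17.7,  20.7]), array([-17.8,  20.5]), array([-18. ,  20.4]), array([-17.8,  20.4])]
```

The force rises stiffly at x ≈ -39, so the pad is against the pins, but it looks about 0.03 rad skewed with its right side slightly behind. I'll back off a little while holding the bar, shift 9 mm to the right, and push that side home.

servo_tool:
  commands:
    - [-0.3, 0.07, 0.1, 0, 65]
    - [-0.58, 0.14, 0.1, 0, 65]
    - [-0.7, -0.3, 0.1, 0, 65]
    - [-0.8, -0.73, 0.1, 0, 65]
    - [-0.65, -0.77, 0.1, 0, 65]
    - [-0.5, -0.8, 0.1, 0, 65]
    - [-0.4, -0.83, 0.1, 0, 65]
    - [-0.3, -0.85, 0.1, 0, 65]
    - [-0.22, -0.87, 0.1, 0, 65]
    - [-0.22, -0.87, 0.1, 0, 65]

```text
clock: 10.45
tool_pos: [584.4, 143.0, 23.9]
ee_rot: [0.001, 0.993, -0.12, -0.003]
contact_force: [-18.8, 2.2, 12.3]
width: 70.6
```

```bash
python3 lin.py
```

```text
clk 10.45 fix xy [-38.4  31.8] z 23.9 yaw err 0.0008018008683934041 F [-18.8   2.2  12.3] 70.57950667552035
[-28.1 -28.6 -28.7 -32.8 -27.9 -28.  -27.8 -28.  -27.9]
side y [array([-19.3,  19.1]), array([-19.3,  19. ]), array([-19.2,  18.9]), array([-19.3,  18.6]), array([-19.2,  18.9])]
```

The pad is now square with its lining rear at -28, which is the home value. I'll back off while holding the bar, then let the bar rise and move clear.

servo_tool:
  commands:
    - [-0.4, 0.1, 0, 0, 65]
    - [-0.8, 0.2, 0, 0, 65]
    - [-1.2, 0.3, 0, 0, 65]
    - [-1.2, 0.3, 0.3, 0, 65]
    - [-1.2, 0.3, 0.7, 0, 65]
    - [-1.2, 0.3, 1.1, 0, 65]
    - [-1.2, 0.3, 1.6, 0, 65]
    - [-1.2, 0.3, 2.5, 0, 65]
    - [-1.2, 0.3, 5, 0, 65]
    - [-1.2, 0.3, 9, 0, 65]
    - [-2, 0.5, 13, 0, 65]
    - [-3, 0.7, 17, 0, 65]

```text
clock: 11.8
tool_pos: [557.2, 150.2, 196.7]
ee_rot: [-0.0, 0.993, -0.12, -0.0]
contact_force: [0.4, -0.2, 0.2]
width: 69.9
```

servo_tool:
  commands:
    - [-2, 0, 4, 0, 65]
    - [-6, 0, 7, 0, 65]
    - [-6, 0, 7, 0, 65]
    - [-6, 0, 7, 0, 65]
    - [-6, 0, 7, 0, 65]

```text
clock: 12.3
tool_pos: [497.7, 149.8, 264.3]
ee_rot: [0.0, 0.993, -0.12, -0.0]
contact_force: [-0.5, -0.6, -0.5]
width: 70.0
```

```bash
python3 - <<'E'
exec(open("lin.py").read())
save("w8",s["color"])
for y in(-15,-8,0,8,16): 
    k=(abs(L[:,1]-y)<3)&(L[:,0]>3)&(L[:,0]<38); print("flap z",y,np.median(P[k,2]))
for y in(66,76,86,94):
    k=(abs(L[:,1]-y)<3)&(L[:,0]>-140)&(L[:,0]<-40)&(P[:,2]>14)&(P[:,2]<60); print("bar z",y,k.sum(),np.median(P[k,2]))
E
```

```text
clk 12.3 fix xy [-124.2   17.7] z 264.3 yaw err 0.0006538594920244556 F [-0.5 -0.6 -0.5] 69.97747771485531
[-28.6 -28.5 -28.7 -28.6 -28.5 -28.6 -28.8 -28.4 -28.6]
side y [array([-20.4,  18.4]), array([-20.3,  18.3]), array([-20.2,  18.2]), array([-20.5,  18.7]), array([-20.2,  18.3])]
flap z -15 44.6322474644665
flap z -8 44.70128223455447
flap z 0 44.66392309796265
flap z 8 44.607310769127054
flap z 16 44.57165955611808
bar z 66 582 32.32046142936218
bar z 76 593 33.486544959518255
bar z 86 595 34.58910584713152
bar z 94 603 35.64340011880165
```

View pics/w8.png

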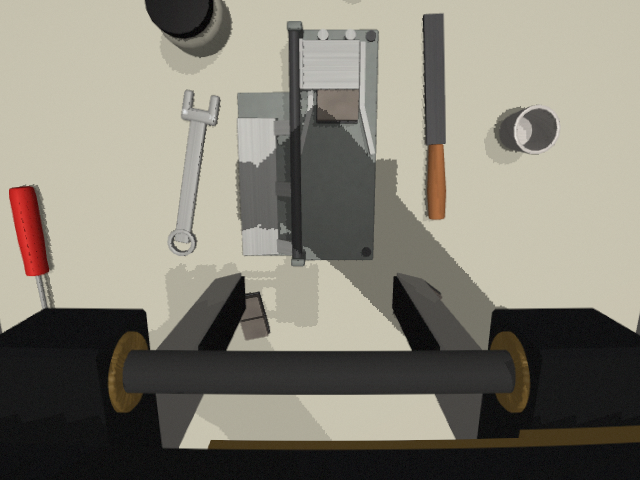

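The flap lies level on the pad (top at z 44.6 mm), the pad is square and home, and the bystanders are in place. Handing in.

```bash
python3 -c "
from bench import bot
print(bot.finish_job())"
```

```text
the job is handed in; nothing more can be done
None
```

The brake pad is clamped in the fixture and the job was handed in at about 12.5 s on the robot's clock.

**What I did:** One fingertip held the press bar down at about 0.45 rad. The other pushed the pad under the open flap until it met the stop pins. The pad went in about 0.03 rad skewed, so I backed off slightly with the bar still held. I then pushed the lagging side home, released the bar and moved clear.

**Last checks:**
- **Flap:** it lies level on the pad, with its top at z 44.6 mm (about 44 expected). The bar slope fits a flap angle of about 0.18 rad.
- **Pad:** it is square. Its lining rear measured x -28.6 mm, against about -28 when home. That was -28.0 while still pressed against the pins, and the difference is within camera accuracy.
- **Pad position across the bed:** it reads about 1 mm off the middle line, inside the guide rails.
- **Forces:** the highest tool force I read was about 25 N, during the push, and the tool force read about zero at the end.
- **Other things on the table:** the file, wrench, jar, piston, screwdriver and one of the small pads looked undisturbed in the final wrist picture. The second small pad was mostly hidden behind a finger. The mug was out of view and the socket not clearly in it, but the arm worked nowhere near the mug and did not touch the socket.

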